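# Shut and clamp the loaded corm case

## Task

The plywood case is loaded with saffron corms: slide its lid fully home against the end stop by pushing on the lid's black bar, then swing the red-handled clamp over and press it down until its rubber foot bears firmly on the lid and stays there by itself. Press with feeling: never more than 40 N on the lid with the gripper, nor 22 N under the clamp's foot, and leave everything else on the bench where it is.

Things in the scene. Friction and masses are not known exactly. Their poses are not given: they have to be found in the camera images.
- case: fixed plywood case full of corms, 260 (x) x 200 (y) x 100 mm; origin: centre of its underside. The lid slides along case x on the side walls (z 100), between cheeks 198 mm apart with 8 mm lips over its edges (up to z 120). The -x end is open: the open lid sticks out there. It shuts towards +x. A steel clamp post stands at the middle of the +y side: y 110 to 140, x within 25, 168 mm high.
- lid: loose wooden lid, 250 (x) x 194 (y) x 10 mm, 0.25 to 0.5 kg, in the case's channel with 2 mm play on each side; origin: centre of its underside. Shut at case x = 0 (z 100 mm); starts 70 to 120 mm open, at case x = -0.12 to -0.07 m. Its top is 110 mm above the bench. Sliding takes 2 to 4 N. A steel dot 30 mm to +y of its centre marks where the foot lands.
- push_bar (a point): centre of the black bar on the lid's top, 16 (x) x 110 (y) x 22 mm, whose middle lies 70 mm to +x of the lid's centre; this point is 21 mm above the lid's underside; the bar spans 10 to 32 mm above the underside. Push its -x face towards the case's +x.
- clamp: stiff hold-down clamp on the case's post. Origin: hinge axis, at case y = +125, z = 155 mm, parallel to case x. Level, its axes match the case's and the arm lies over the lid along its -y; it starts 1.4 to 2 rad up from level (pi/2 upright, more leans to case +y), stays where left, moves at about 5 N on the handle. 95 mm out hangs a sprung rubber foot (26 mm wide) on a screw set anew each time.
- clamp_grip (a point): point on top of the red round handle (24 mm thick), 155 mm from the hinge axis; 167 mm above the bench when level. Handle: 125 to 187 mm from the hinge, else a steel bar 18 x 12 mm. The foot meets the lid with this point 155 to 179 mm up, unknown; each further mm down adds some 1.8 N under it. 8 to 13 N pressed down here in all leaves a proper 4 to 10 N under the foot; 17 N overloads the lid.
- corm_a: bystander: brown corm with a pale shoot, 42 mm wide, 57 mm high, standing by the case; leave alone
- corm_b: bystander: darker corm, 42 mm wide, 57 mm high, standing by the case; leave alone
- spray_bottle: bystander: white bottle with blue cap, 64 mm wide, 170 mm high; leave alone
- steel_cup: bystander: steel cup, 80 mm wide, 80 mm high; leave alone
- bench_brush: bystander: small brush lying flat; leave alone
- scoop: bystander: long spoon lying flat; leave alone
- label_tin: bystander: green tin, 80 mm wide, 60 mm high; leave alone

How it is judged:
By the outcome, as a careful person would: the job done as asked, in the order asked, and still so for the second after the job is handed in, with the robot touching nothing.
It also fails if it takes over 59 s, if anything falls off the work surface, if the arm or the gripper's body presses on something with over 40 N, if the wrist force passes 120 N, or if a joint passes its speed limit or range.

## Robot

A 6-joint arm with a two-finger parallel gripper is mounted at the origin on the work surface. World frame = base frame: x ahead of the robot, y to its left, z up, the work surface at z = 0. Lengths are in m, angles in degrees, forces in N, time in s.
With the tool pointing down it reaches from about 0.325 to 0.85 m from the base axis. Payload 15.5 kg.
Tool frame: the origin (TCP) lies midway between the tips of the shut fingers; the grasp point (between the pads) lies 19 mm behind it; y points along the fingers, x is the direction in which the jaws open and shut, and the axes are right-handed (so a half turn about y gives the same grasp; the last joint's range is limited). The gripper opens to 91 mm and grips with 3 to 60 N. Pads are 32 mm wide; open, the fingers measure 118 mm over their backs; the gripper's body (76 mm by 178 mm) begins 60 mm behind the grasp point.
Start: joints at [-77.722, 28.281, 77.091, -0, 74.628, -5.472], TCP at [0.191, -0.595, 0.214] pointing down, gripper open.
Joint ranges: [-166.48, 166.48], [-47.26, 123.95], [12.59, 153.08], [-70.14, 250.14], [6.76, 159.57], [-176.63, 176.63]. Speed limits (degrees/s): [108.29, 108.29, 147.25, 172.46, 172.46, 172.46].

## Interface

Orientations are given as a 3x3 rotation matrix whose columns are the frame's x, y, z axes.
In Python, from bench import ctrl gives the robot as it stands. The module is installed in compiled form; this text tells all that it offers. Calls block until the motion is done:
- ctrl.goto(position, orientation): joint-space move of the TCP to a pose.
- ctrl.move_l(position, vel=0.15, ori=None, contact_N=None): straight line of the TCP; ori=None keeps the orientation; vel is the mean speed in m/s. With contact_N (N) it stops when the force on the tool has changed by that much, and returns True; else False.
- ctrl.movej(angles): joint-space move.
- ctrl.command_gripper(opening): opening from 0.0 (shut) to 1.0 (fully open); the grip force is fixed at half the most; returns when the fingers have stopped.
- ctrl.sleep(seconds).
- ctrl.ik(position, orientation): joint angles nearest the present ones, or None.
- ctrl.read_camera(name): name is "scene" or "top"; returns the picture (420x560x3 uint8, blue, green, red); there is no depth.
- ctrl.camera_params(name): a dict with "fx", "fy", "cx", "cy" (pixels), "D" ([k1, k2, p1, p2, k3] as OpenCV has them; the pictures are not rectified), "pose" (4x4, takes a point from camera to world coordinates). Camera axes: x right, y up, looking along -z (the intrinsics and any distortion apply to the point x, -y, -z); pixel columns grow to the right and rows downward; lengths in m; the calibration is good to about 2 mm. A picture is of the moment at which its call begins. camera_params takes no time and is no camera call.
A pose or a line that the arm cannot do raises ctrl.MotionError and nothing moves.
- ctrl.sign_off(): hands the job in, once; it reports no verdict.
Readings, each from a call of its own:
- ctrl.current_t(): time.
- ctrl.current_q(): joint angles.
- ctrl.current_dq(): joint speeds.
- ctrl.current_effort(): joint torques, N m.
- ctrl.current_tool_pos(): TCP position.
- ctrl.current_eef_rot(): TCP orientation.
- ctrl.current_contact_force(): force on the tool from outside, world axes, zero at the start.
- ctrl.current_wrist_torque(): the same for the moment, N m.
- ctrl.current_grip_width(): opening from 0.0 (shut) to 1.0 (fully open).
Only numpy, scipy, OpenCV 4.12 (cv2) and the standard library are available. Lean on these libraries where they do the work, as an engineer would, in place of code of your own. Each camera call takes 0.05 s, during which the arm holds its last target. There are 200 camera calls.

## Working session

There is one attempt and no reset: what is moved stays moved. The work goes in short steps, each a Python script; the robot and the scene stay as the last script left them, time stands still between calls to the robot, and variables do not carry over. Pictures are saved under pics/ and viewed, about 8 in all and at most 12, crops included, and the job is handed in when it is done.

```bash
mkdir -p pics; python3 - <<'E'
from bench import ctrl
import cv2,numpy as np
for n in("scene","top"):
    cv2.imwrite(f"pics/{n}0.png",ctrl.read_camera(n)); p=ctrl.camera_params(n)
    print(n,{k:np.round(p[k],4).tolist() for k in p})
print(ctrl.current_t(),ctrl.current_contact_force(), ctrl.current_eef_rot())
E
```

```text
scene {'fx': 470.9184, 'fy': 470.9184, 'cx': 285.3896, 'cy': 208.188, 'D': [0.0406, 0.0, 0.0, 0.0, 0.0], 'pose': [[0.792, -0.3752, 0.4816, 1.0969], [0.6105, 0.4801, -0.6299, -0.8277], [0.0051, 0.7929, 0.6093, 0.9633], [0.0, 0.0, 0.0, 1.0]]}
top {'fx': 394.5761, 'fy': 394.5761, 'cx': 283.353, 'cy': 213.3821, 'D': [-0.0039, 0.0, 0.0, 0.0, 0.0], 'pose': [[0.0113, 0.9938, -0.1103, 0.3125], [-0.9999, 0.0104, -0.0093, 0.0089], [-0.0081, 0.1104, 0.9939, 1.3152], [0.0, 0.0, 0.0, 1.0]]}
0.1 [-0.47338815  0.39751598  0.46407742] [[ 3.04874448e-01 -2.17369562e-04  9.52392526e-01]
 [-9.52391928e-01  1.07390593e-03  3.04874502e-01]
 [-1.08905042e-03 -9.99999400e-01  1.20385461e-04]]
```

View pics/scene0.png

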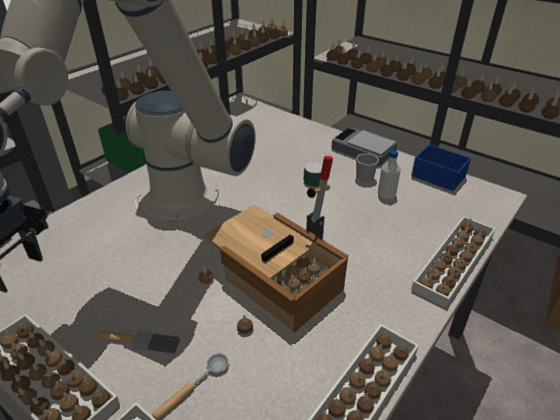

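View pics/top0.png

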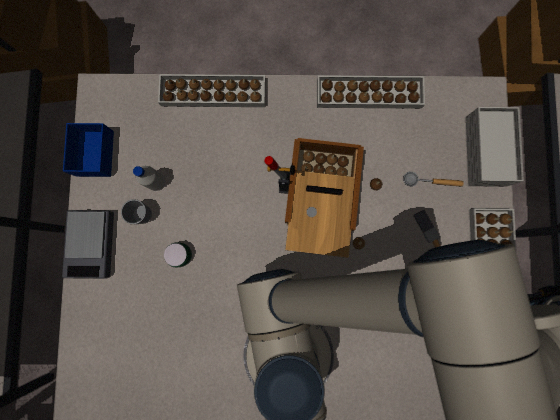

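The scene view shows the case at about (283,265), its lid open towards the robot, the bar at about (277,247) and the clamp upright with its red tip at (327,165). In the top view the bar is at (324,190), the red handle at (271,162) and the steel dot at (312,212). The case's +x points roughly along world +x.

```bash
cat > h.py <<'E'
from bench import ctrl
import cv2,numpy as np
def ray(n,uv):
    p=ctrl.camera_params(n);K=np.array([[p['fx'],0,p['cx']],[0,p['fy'],p['cy']],[0,0,1]])
    u=cv2.undistortPoints(np.array(uv,float).reshape(-1,1,2),K,np.array(p['D'],float)).reshape(-1,2)
    T=np.array(p['pose']);d=np.c_[u[:,0],-u[:,1],-np.ones(len(u))]@T[:3,:3].T
    return T[:3,3],d
def plane(n,uv,z):
    o,d=ray(n,uv);return o+d*((z-o[2])/d[:,2])[:,None]
def tri(a,b):
    (o1,d1),(o2,d2)=ray("scene",[a]),ray("top",[b]);d1,d2=d1[0],d2[0]
    s=np.linalg.lstsq(np.c_[d1,-d2],o2-o1,rcond=None)[0]
    p,q=o1+s[0]*d1,o2+s[1]*d2
    return (p+q)/2,np.linalg.norm(p-q)
E
python3 - <<'E'
from h import *
a=cv2.imread("pics/scene0.png");b=cv2.imread("pics/top0.png")
for n,im,(x0,y0,x1,y1) in(("scene",a,(210,150,350,330)),("top",b,(260,130,370,260))):
    c=im[y0:y1,x0:x1].astype(int)
    dark=((c.max(2)<45)).astype(np.uint8); red=((c[...,2]>110)&(c[...,1]<60)&(c[...,0]<60)).astype(np.uint8)
    for nm,m in(("dark",dark),("red",red)):
        k,l,s,ct=cv2.connectedComponentsWithStats(m)
        for i in range(1,k):
            if s[i,4]>25:
                pts=np.argwhere(l==i)[:,::-1]+[x0,y0]
                r=cv2.minAreaRect(pts.astype(np.float32));print(n,nm,s[i,4],np.round(r[0],1),np.round(r[1],1),np.round(cv2.boxPoints(r),1).tolist())
A=cv2.resize(a[145:335,200:360],None,fx=3,fy=3,interpolation=2);B=cv2.resize(b[130:265,250:375],None,fx=3,fy=3,interpolation=2)
o=np.zeros((570,860,3),np.uint8);o[:,:480]=A;o[:405,485:485+375]=B
cv2.imwrite("pics/z.png",cv2.resize(o,(800,530)))
E
```

```text
scene dark 380 [241.  160.5] [21. 22.] [[230.0, 150.0], [252.0, 150.0], [252.0, 171.0], [230.0, 171.0]]
scene dark 175 [311.  178.5] [16.5 13. ] [[301.29998779296875, 182.5], [304.8999938964844, 170.0], [320.70001220703125, 174.5], [317.1000061035156, 187.0]]
scene dark 54 [311.  192.5] [8. 7.] [[307.0, 196.0], [307.0, 189.0], [315.0, 189.0], [315.0, 196.0]]
scene dark 251 [314.4 225.9] [16.3 23.3] [[305.3999938964844, 236.89999389648438], [307.20001220703125, 213.60000610351562], [323.3999938964844, 214.89999389648438], [321.6000061035156, 238.10000610351562]]
scene dark 291 [277.  247.9] [ 8.1 37.2] [[259.29998779296875, 255.10000610351562], [290.0, 234.10000610351562], [294.6000061035156, 240.6999969482422], [263.8999938964844, 261.79998779296875]]
top dark 402 [327.2 147.9] [55.3  7.8] [[299.29998779296875, 148.89999389648438], [300.1000061035156, 141.1999969482422], [355.1000061035156, 146.8000030517578], [354.29998779296875, 154.5]]
top dark 290 [281.5 177.1] [24.7 29.1] [[265.8999938964844, 188.1999969482422], [273.0, 160.0], [297.0, 166.0], [289.8999938964844, 194.1999969482422]]
top dark 202 [323.9 189.7] [36.   5.7] [[305.70001220703125, 190.3000030517578], [306.3999938964844, 184.6999969482422], [342.1000061035156, 189.10000610351562], [341.3999938964844, 194.8000030517578]]
top dark 131 [358.3 243.3] [12.  12.7] [[349.5, 243.5], [358.5, 234.5], [367.0, 243.0], [358.0, 252.0]]
top red 53 [268.2 159.7] [7.1 7.8] [[263.0, 160.0], [268.5, 154.5], [273.5, 159.5], [268.0, 165.0]]
```

View pics/z.png

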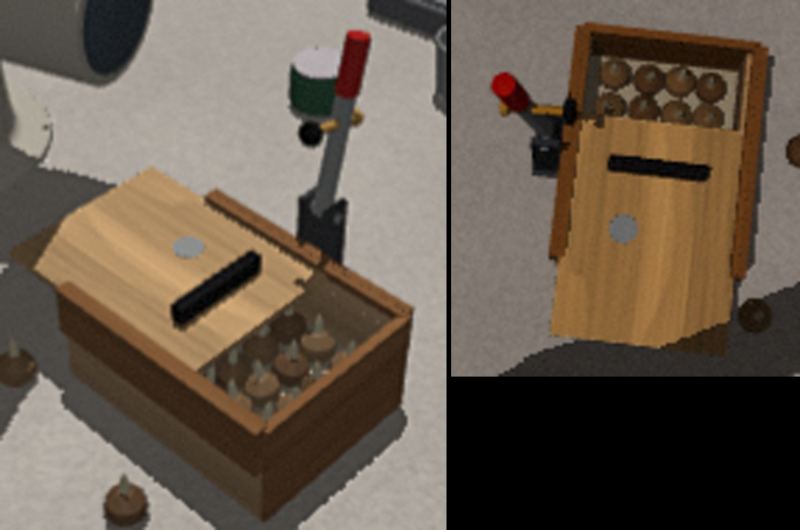

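The crop shows the rim corners, the bar, the dot and the clamp leaning away from the case. I'll turn these pixels into points.

```bash
python3 - <<'E'
from h import *
np.set_printoptions(precision=4,suppress=True)
s=[(347.3,256.5),(295,299.8),(220.8,247.9),(274.5,213.8)]
t=[(297,138.2),(363.3,146.1),(353.2,229.3),(286.6,222.1)]
for a,b in zip(s,t): print(plane("scene",[a],.12)[0],plane("top",[b],.12)[0],*tri(a,b))
for P in(plane("scene",s,.12),plane("top",t,.12)):
    ex=(P[0]+P[1]-P[2]-P[3]);ey=(P[0]+P[3]-P[1]-P[2]);print("centre",P.mean(0),"yaw",np.degrees(np.arctan2(ex[1],ex[0])),np.degrees(np.arctan2(-ey[0],ey[1])),"size",np.linalg.norm(ex)/2,np.linalg.norm(ey)/2)
print("bar",plane("scene",[(277,247.9)],.128),plane("top",[(323.9,189.7)],.130),tri((277,247.9),(323.9,189.7)))
B=plane("top",[(306,187.5),(341.8,192)],.132);d=B[0]-B[1];print("bar yaw",np.degrees(np.arctan2(-d[0],d[1])),np.linalg.norm(d))
dt=(200+188/2.79,145+247/2.79),(250+(623-451)/2.79,130+229/2.79)
print("dot",plane("scene",[dt[0]],.11),plane("top",[dt[1]],.11))
for a,b in (((328,158),(268.5,160)),((324.7,179),(276.5,168.5))): print("red",tri(a,b))
E
```

```text
[ 0.6823 -0.0199  0.12  ] [ 0.681  -0.0197  0.12  ] [ 0.6816 -0.0194  0.1192] 0.0008881294632208396
[ 0.6631 -0.221   0.12  ] [ 0.6577 -0.2255  0.12  ] [ 0.6605 -0.2233  0.1197] 0.007026617084527404
[ 0.401  -0.1975  0.12  ] [ 0.3988 -0.1921  0.12  ] [ 0.3983 -0.1936  0.1157] 0.00218205266375365
[0.4218 0.0036 0.12  ] [0.4185 0.0099 0.12  ] [0.4183 0.0093 0.1149] 0.0018311661982898743
centre [ 0.5421 -0.1087  0.12  ] yaw -5.141800332606106 -5.684264977716231 size 0.2623894342863865 0.20208056821696152
centre [ 0.539  -0.1068  0.12  ] yaw -6.897458608059475 -6.032289176959562 size 0.262586976361859 0.20504746574908625
bar [[ 0.5237 -0.1131  0.128 ]] [[ 0.5177 -0.1024  0.13  ]] (array([ 0.5185, -0.1044,  0.1191]), np.float64(0.0028521878830120037))
bar yaw -6.6976232977039345 0.10931100107006433
dot [[ 0.4536 -0.0679  0.11  ]] [[ 0.4511 -0.0667  0.11  ]]
red (array([0.557 , 0.057 , 0.3336]), np.float64(0.001363656586780057))
red (array([0.5536, 0.0419, 0.2745]), np.float64(0.011072614008129325))
```

The case is at about (0.5405, -0.1075) with a yaw of -6.2°. The lid sits at case x ≈ -0.092, where bar and dot agree, and the clamp is at about 1.79 rad. All are within the given ranges, so I'll push the lid now.

```bash
cat >> h.py <<'E'
np.set_printoptions(precision=4,suppress=True)
yaw=np.radians(-6.2);C=np.array([.5405,-.1075,0])
ex=np.array([np.cos(yaw),np.sin(yaw),0]);ey=np.array([-ex[1],ex[0],0]);ez=np.array([0,0,1.])
def W(x,y,z): return C+ex*x+ey*y+ez*z
def inC(p): d=np.array(p)-C;return np.array([d@ex,d@ey,p[2]])
R=lambda s:np.c_[s*ex,-ez,np.cross(s*ex,-ez)]
def st(l=""): print(l,"t%.2f"%ctrl.current_t(),"case",inC(ctrl.current_tool_pos()),"F",np.array(ctrl.current_contact_force()))
E
python3 - <<'E'
from h import *
qs={s:ctrl.ik(W(-.068,0,.26),R(s)) for s in(1,-1)};print(qs)
s=min((k for k in qs if qs[k] is not None),key=lambda k:abs(qs[k][5]));print(s)
ctrl.command_gripper(0.0)
p=ctrl.current_tool_pos();ctrl.move_l([p[0],p[1],.30],.3)
ctrl.goto(W(-.068,0,.26),R(s));st("above")
print(ctrl.move_l(W(-.068,0,.117),.12,contact_N=6));st("down")
if ctrl.current_tool_pos()[2]<.12:
    print(ctrl.move_l(W(.075,0,.117),.035,contact_N=10));st("pushed")
    ctrl.sleep(.3);st("settle")
cv2.imwrite("pics/t1.png",ctrl.read_camera("top")[110:280,230:400])
cv2.imwrite("pics/s1.png",ctrl.read_camera("scene")[130:340,190:370])
E
```

```text
{1: array([-19.0405,  14.0645,  92.5428,  -0.    ,  73.3927, -12.8405]), -1: array([-19.0405,  14.0645,  92.5428,  -0.    ,  73.3927, 167.1595])}
1
above t3.96 case [-0.0678 -0.0007  0.26  ] F [ 0.4863 -0.2408 -0.1137]
False
down t5.30 case [-0.0676 -0.0001  0.1175] F [-0.884   0.346  -0.4086]
True
pushed t6.83 case [-0.0346  0.0001  0.1167] F [-0.2634 -0.0309 -0.0196]
settle t7.13 case [-0.0355  0.0002  0.1165] F [0.8755 0.4944 1.0303]
```

```bash
python3 - <<'E'
from h import *
for i in range(4):
    r=ctrl.move_l(W(.075,0,.117),.03,contact_N=14);st(f"pushed {r}")
    if not r or inC(ctrl.current_tool_pos())[0]>.03: break
cv2.imwrite("pics/t1.png",cv2.hconcat([cv2.resize(ctrl.read_camera("top")[130:265,250:375],(375,405)),cv2.resize(ctrl.read_camera("scene")[200:335,210:360],(400,405))]))
E
```

```text
pushed True t9.80 case [0.0516 0.0001 0.1163] F [ 0.5771 -0.1891 -0.3214]
```

View pics/t1.png

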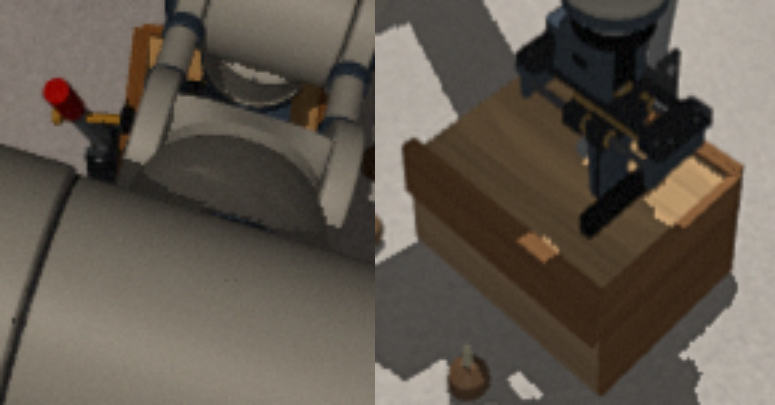

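The lid looks shut, with the bar against the finger near the +x end. I'll push again slowly to confirm the stop.

```bash
python3 - <<'E'
from h import *
r=ctrl.move_l(W(.07,0,.117),.012,contact_N=8);st(r)
r=ctrl.move_l(W(.07,0,.117),.012,contact_N=8);st(r)
p=inC(ctrl.current_tool_pos())
ctrl.move_l(W(p[0]-.012,0,.118),.05);ctrl.move_l(W(p[0]-.012,0,.40),.3)
ctrl.goto(W(0,.215,.40),R(1));st("behind")
cv2.imwrite("pics/s2f.png",ctrl.read_camera("scene"));cv2.imwrite("pics/t2f.png",ctrl.read_camera("top"))
a=cv2.imread("pics/s2f.png");b=cv2.imread("pics/t2f.png")
cv2.imwrite("pics/t2.png",cv2.hconcat([cv2.resize(b[130:265,250:375],(375,405)),cv2.resize(a[145:315,200:360],(381,405))]))
E
```

```text
True t10.37 case [0.0513 0.0002 0.1156] F [0.726  0.5655 0.8772]
True t10.81 case [0.0512 0.0003 0.115 ] F [-0.2863  0.7338 -0.0903]
behind t13.17 case [0.0003 0.2141 0.3995] F [-0.0337  0.0197 -0.7441]
```

View pics/t2.png

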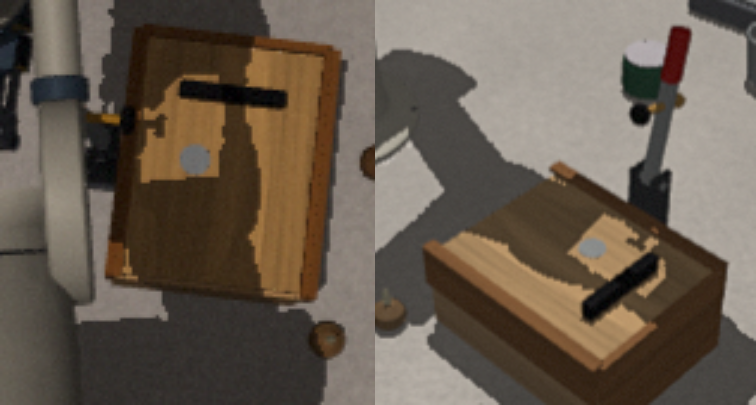

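The lid is flush at the end, the dot is at top (315,183), and three pushes all stopped at the same place. Next is the clamp swing.

```bash
python3 - <<'E'
from h import *
print("dot",inC(plane("top",[(315,183)],.11)[0]),"bar",inC(plane("top",[(327.7,161.3)],.131)[0]))
print(ctrl.move_l(W(0,.215,.303),.15,contact_N=8));st("down")
if ctrl.current_tool_pos()[2]<.31:
    r=ctrl.move_l(W(0,.13,.303),.04,contact_N=3);st(f"touch {r}")
cv2.imwrite("pics/s3.png",cv2.resize(ctrl.read_camera("scene")[100:300,210:410],(600,600)))
E
```

```text
dot [-0.0019  0.0307  0.11  ] bar [0.0656 0.0006 0.131 ]
False
down t14.07 case [0.0005 0.2148 0.3038] F [-0.1723  0.0383  0.2391]
touch True t14.93 case [-0.0001  0.193   0.3028] F [0.558  0.5669 0.4188]
```

View pics/s3.png

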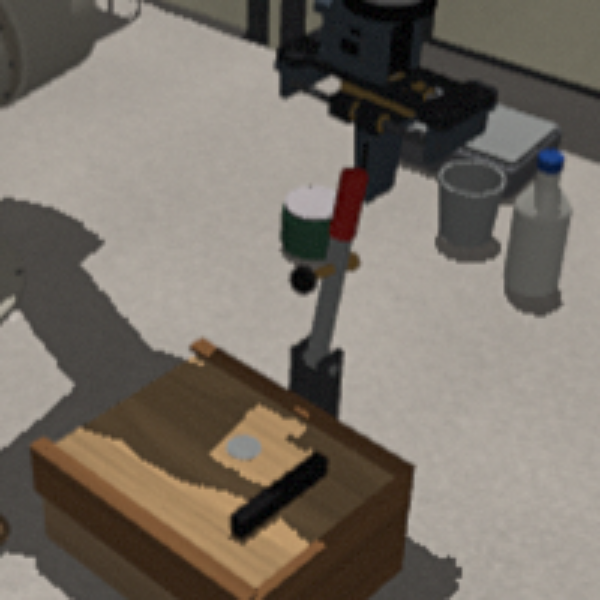

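The finger is behind the handle and touched it at the predicted spot, a lean of about 12.5°. I'll swing it over along the arc.

```bash
python3 - <<'E'
from h import *
H,hw=.0160,None
def corner(th,r=.150,off=.012):
    c,s=np.cos(th),np.sin(th);return .125-r*c+off*s+.016,.155+r*s+off*c
for d in (88,76,64,52,42,32,22,14):
    y,z=corner(np.radians(d))
    r=ctrl.move_l(W(0,y,z),.07,contact_N=18)
    st(f"{d} {r}")
    if r and ctrl.current_tool_pos()[2]>z+.01: print("early"); break
cv2.imwrite("pics/s4f.png",ctrl.read_camera("scene"))
cv2.imwrite("pics/s4.png",cv2.resize(cv2.imread("pics/s4f.png")[130:310,210:390],(600,600)))
E
```

```text
88 False t15.79 case [-0.0001  0.1477  0.3051] F [-0.0073 -0.3386 -0.0653]
76 False t16.39 case [-0.0001  0.1163  0.3034] F [-0.836   1.641  -0.8569]
64 False t16.99 case [0.     0.0859 0.2951] F [ 0.9836  1.2795 -0.3434]
52 False t17.59 case [0.     0.0579 0.2806] F [ 0.127  -0.3991 -0.4668]
42 False t18.12 case [-0.0001  0.0374  0.2642] F [-0.4648 -0.3496  0.0901]
32 False t18.64 case [-0.0001  0.02    0.2446] F [ 0.19   -0.2204  0.3198]
22 False t19.17 case [-0.0001  0.0064  0.2223] F [-0.5215 -0.3869  0.5088]
14 False t19.62 case [-0.0001 -0.0017  0.2028] F [ 0.6204  0.3998 -0.1484]
```

View pics/s4.png

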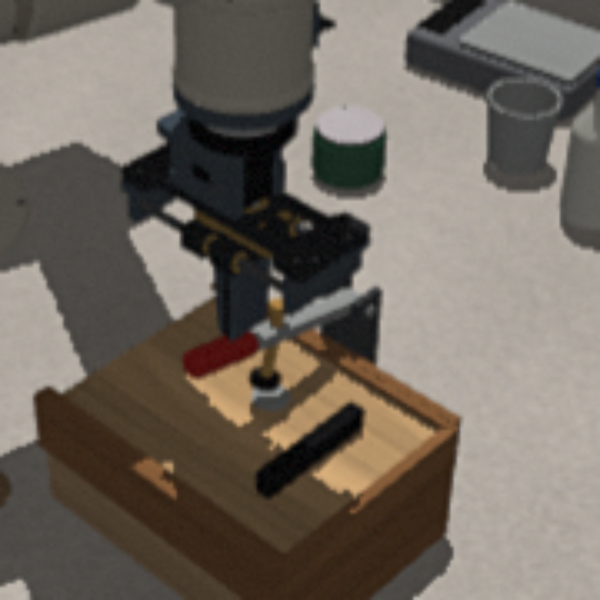

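The clamp is over with its foot just above the dot. I'll re-centre the finger on the grip point and press in small steps while averaging the force.

```bash
python3 - <<'E'
from h import *
def fz(n=12):
    v=[]
    for _ in range(n): v.append(ctrl.current_contact_force()[2]);ctrl.sleep(.015)
    return np.mean(v)
y=-.029
ctrl.move_l(W(0,-.0017,.225),.15);ctrl.move_l(W(0,y,.225),.15)
f0=fz();print("bias",f0)
r=ctrl.move_l(W(0,y,.182),.02,contact_N=3);st(r)
z=ctrl.current_tool_pos()[2];log=[]
while ctrl.current_t()<50 and z>.15:
    z-=.0012;ctrl.move_l(W(0,y,z),.012);f=fz()-f0
    log.append((round(float(ctrl.current_tool_pos()[2])*1000,1),round(float(f),1)))
    if f>9.8: break
print(log);st()
E
```

```text
bias 0.12395747709553462
True t21.57 case [-0.0001 -0.0291  0.2068] F [ 0.6448 -0.9646  1.3478]
[(205.6, 1.8), (204.4, 2.4), (203.2, 2.5), (202.0, 2.2), (200.8, 2.1), (199.6, 2.2), (198.4, 2.5), (197.2, 2.5), (196.0, 2.5), (194.8, 1.9), (193.6, 2.3), (192.4, 2.3), (191.2, 2.2), (190.0, 2.3), (188.8, 2.2), (187.6, 2.2), (186.4, 2.0), (185.2, 2.0), (184.0, 1.9), (182.8, 1.9), (181.6, 1.9), (180.4, 2.1), (179.2, 1.7), (178.0, 1.6), (176.8, 1.9), (175.6, 1.7), (174.4, 2.4), (173.3, 3.8), (172.1, 4.7), (170.9, 5.7), (169.8, 6.2), (168.6, 7.7), (167.6, 9.1), (166.5, 11.3)]
 t36.88 case [ 0.0001 -0.0295  0.1665] F [-4.2932 -7.4129 11.5664]
```

The foot met the lid at about z 175, inside 155–179. The press now reads 11.3 N, inside 8–13, so I'll back off and look.

```bash
python3 - <<'E'
from h import *
ctrl.move_l(W(0,-.0295,.175),.02)
st("up");ctrl.move_l(W(0,-.0295,.33),.2)
ctrl.goto(W(-.02,-.30,.34),R(1));st("away")
a=ctrl.read_camera("scene");b=ctrl.read_camera("top");cv2.imwrite("pics/s5f.png",a);cv2.imwrite("pics/t5f.png",b)
cv2.imwrite("pics/s5.png",cv2.hconcat([cv2.resize(b[130:265,250:375],(375,405)),cv2.resize(a[185:315,210:345],(420,405))]))
E
```

```text
up t37.48 case [-0.0001 -0.0294  0.1749] F [-0.5564 -0.6928  0.3497]
away t39.47 case [-0.0197 -0.2988  0.3398] F [-0.0872 -0.0819  0.1411]
```

View pics/s5.png

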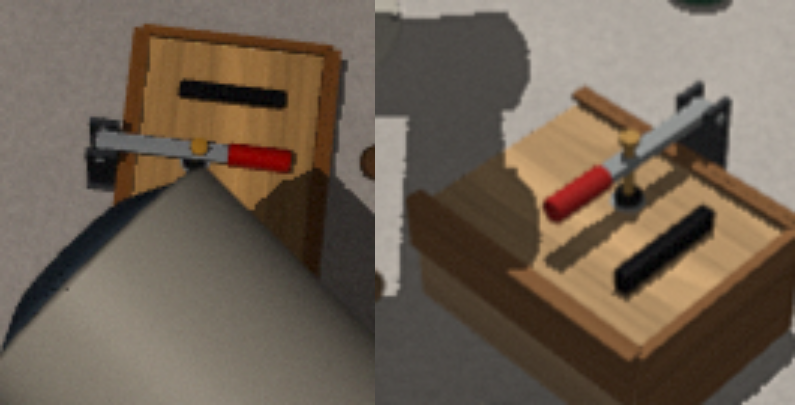

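The foot sits on the dot with the lid home. I'll check with a light touch that the clamp hasn't sprung back.

```bash
python3 - <<'E'
from h import *
ctrl.goto(W(0,-.0295,.30),R(1));ctrl.move_l(W(0,-.0295,.178),.15);st("near")
r=ctrl.move_l(W(0,-.0295,.160),.012,contact_N=3);st(f"touch {r}")
E
```

```text
near t41.60 case [ 0.0005 -0.0299  0.1787] F [1.3172 0.13   0.655 ]
touch True t42.50 case [-0.     -0.0295  0.1675] F [0.0743 0.0667 2.6239]
```

```bash
python3 - <<'E'
from h import *
ctrl.move_l(W(0,-.0295,.175),.05);ctrl.move_l(W(0,-.0295,.30),.2);ctrl.goto(W(-.02,-.30,.34),R(1));ctrl.sleep(.3)
a=ctrl.read_camera("scene");b=cv2.imread("pics/s5f.png");o=cv2.imread("pics/scene0.png");c=cv2.absdiff(a,b)[210:290,240:340].max(2);print("clamp/lid pixels changed",(c>40).sum())
cv2.imwrite("pics/s6.png",a);st();ctrl.sign_off()
E
```

```text
clamp/lid pixels changed 1
 t44.99 case [-0.0197 -0.2994  0.3401] F [0.2425 0.4228 0.1588]
the job is handed in; nothing more can be done
```

View pics/s6.png

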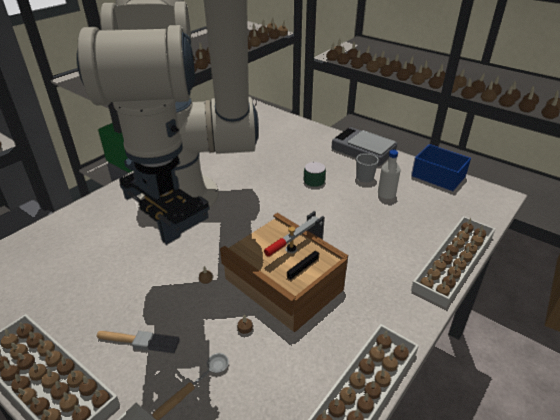

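The lid is home against its end stop and the clamp is down on it, holding by itself with the robot clear. I handed the job in at 45 s of the 59 s allowed, and got no verdict back.

- **Lid:** I pushed the black bar with shut fingers. Three pushes, set to stop at 14, 8 and 8 N, all stopped at the same place, within 0.4 mm. The camera put the dot about 2 mm and the bar about 4 mm short of their shut positions. I put that down to pixel and calibration error, because repeated pushes moved nothing.
- **Clamp:** I swung it over from behind and pressed it down in 1.2 mm steps. The foot met the lid with the grip point about 174 mm up. I stopped at 11.3 N downward, inside the 8 to 13 N band, though there was also about 8 N of sideways drag on the finger at that moment.
- **Holding:** After I let go, a 3 N touch found the handle at 167.5 mm, against 166.5 mm when pressed, so it stayed down.
- **Force under the foot:** I could not measure this directly. I estimate about 8 to 9 N, but one reckoning from the handle's height gave 11 N, just above the proper 4 to 10 N. While pressing it was about 13 to 16 N, under the 22 N limit.
- **Bench:** In the last picture the bystanders stand where they began, and the foot sits on the dot.

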